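# Bolt the split lid of the glass annealer

## Robot

A 6-joint arm with a two-finger parallel gripper is mounted at the origin on the work surface. World frame = base frame: x ahead of the robot, y to its left, z up, the work surface at z = 0. Lengths are in m, angles in rad, forces in N, time in s.
With the tool pointing down it reaches from about 0.4 to 0.825 m from the base axis. Payload 7 kg.
Tool frame: the origin (TCP) lies at the very end of the fingers, on their centre line; the grasp point (between the pads) lies 19 mm behind it; z points along the fingers, y is the line along which they close (so a half turn about z gives the same grasp; the last joint's range is limited). The gripper opens to 88 mm and grips with 3 to 60 N. Pads are 19 mm wide; open, the fingers measure 130 mm over their backs; the gripper's body (78 mm by 193 mm) begins 47 mm behind the grasp point.
Start: joints at [1.621, 0.359, 0.012, 0, -1.224, -0.288], TCP at [0.159, 0.656, 0.227] pointing down, gripper open.
Joint ranges: [-3.07, 3.07], [-1.43, 2.12], [-1.02, 1.25], [-3.03, 1.67], [-3.05, -0], [-3.03, 3.03]. Speed limits (rad/s): [2.39, 2.39, 3.01, 3.14, 3.14, 3.14].

## Interface

Orientations are given as [roll, pitch, yaw] about the fixed x, y, z axes, in that order (R = Rz(yaw) Ry(pitch) Rx(roll)).
In Python, from station import arm gives the robot as it stands. The module is installed in compiled form; this text tells all that it offers.
- The arm moves only by the shell command python3 -m crank 'ROWS' [FORCE]. ROWS is JSON, a list of rows, each an object of numbers: "dx", "dy", "dz": the shift along the world's x, y, z in m; "twist": the turn about the world's z in degrees; "grip": the opening, from -1 (shut) to 1 (fully open). A call has exactly 5 rows; each row is the pose to reach, as a shift and turn from the pose commanded when the call began; what a row does not reach only later rows make up. A row lasts 1/12 s, in which the tool goes at most 41.7 mm and 7.16 degrees, less where a joint would pass 70% of its speed; a pose out of reach is approached as far as the arm can. A call with a gripper value outside its range is refused whole. The fingers move at their own pace and stop on an object; FORCE is the grip in N (left out, the last holds). Time passes only in rows, so rows that repeat a pose let the fingers close, or fill a call up. It gives the time, the measured TCP pose, the force, the opening and the grip force at its end, in the units of the state.
- arm.get_state(): the state, without advancing time (a new reading comes with each control period).
- arm.grab_frame(name): name is "scene" or "top" or "wrist"; returns the picture (480x640x3 uint8, red, green, blue); there is no depth.
- arm.get_calibration(name): a dict with "fx", "fy", "cx", "cy" (pixels), "cam_to_world" (4x4, takes a point from camera to world coordinates); the wrist camera has in their place "tool_from_camera" (4x4, takes a point from camera to tool coordinates, whose origin is the TCP and whose axes are the flange's). Camera axes: x right, y down, z forward; pixel columns grow to the right and rows downward; lengths in m; the calibration is good to about 2 mm. A picture is of the moment at which its call begins: read the wrist's pose just before it. get_calibration takes no time and is no camera call.
- arm.job_done(): hands the job in; it is judged then, once.
The state is a dict: "t": time; "q": joint angles; "qd": joint speeds; "joint_efforts": joint torques, N m; "eef_pos": TCP position; "ee_rot": TCP orientation; "force": force on the tool from outside, world axes, zero at the start; "moment": the same for the moment, N m; "width": finger opening in m; "gripper_force": force on a finger pad.
Only numpy, scipy, OpenCV 4.12 (cv2) and the standard library are available. Lean on these libraries where they do the work, as an engineer would, in place of code of your own. Each camera call takes 0.05 s, during which the arm holds its last target. There are 200 camera calls.

## Task

The bench annealer is loaded and its two lid leaves are shut: bolt them together. With the fingertips or the outside of the fingers, push the bolt's red knob along the slot of its barrel until the bolt is fully home in the keeper on the other leaf, then push the knob over and down into the side notch as far as it goes, and come clear. Only push: never have the knob between the fingers, and leave the vent plug, vase, paddle and block as they stand.

Things in the scene. Friction and masses are not known exactly. Their poses are not given: they have to be found in the camera images.
- annealer: Fixed bench annealer, a grey and steel box with a two-leaf lid: 360 mm in x, 400 mm in y, flat lid top 190 mm above the bench; slanted up to 22 degrees. Origin at the centre of its underside; z up, x points out of its back, away from the robot; the leaves meet at y = 0. Bar handles stick out 40 mm from its front below the lid top, a blue controller 61 mm from its -y side.
- notch (a point): Corner of the L-shaped slot, a point on the axis of the steel barrel 21 mm above the lid; axes as the annealer's. The barrel (34 mm diameter, axis along y, on the +y leaf) reaches 30 mm to -y and 90 mm to +y of it. The long slot, 14 mm wide, open upward, runs from here along +y; the notch, 14 mm wide, is cut round the barrel from the top over its +x side.
- rod_tip (a point): Centre of the free -y end of the bolt's rod, 24 mm in diameter, on the barrel's axis. It moves with the bolt along the annealer's -y, into the keeper: a ring 34 mm in diameter and 30 mm long on the -y leaf, 63 to 93 mm to the -y side of notch. On the lid stand only barrel, keeper and vent plug.
- knob_ball (a point): Centre of the red ball knob, 24 mm in diameter, on a steel stem 10 mm in diameter that comes out of the bolt through the slot; it is 55 mm from the barrel's axis, so 76 mm above the lid when upright. Its z axis points outward along the stem, its y axis is the annealer's y. Until the notch is reached the slot keeps the stem upright to within about 0.15 rad.
- bolt (a joint): How far the bolt is shot, in m: 0 fully drawn, growing as knob and bolt slide along the annealer's -y. The stem meets the end of the slot at 0.072; it can be turned into the notch from 0.068 to 0.072. It starts between 0 and 0.025. Sliding friction about 3 N; it stays where it is left.
- knob (a joint): Turn of the knob about the barrel's axis, in rad: 0 upright, growing as it is pushed over towards the annealer's +x and down; it meets the end of the notch at about 1.43, where the ball's centre is about 28 mm above the lid and 54 mm to the +x side of the axis. Stiff with friction (about 1.5 N at the ball), no spring; it stays where it is left.
- vent_plug_mid (a point): Middle of the white ceramic vent plug that stands loose on the lid, 44 mm in diameter, 46 mm high; not to be disturbed.
- vase_mid (a point): Middle of the loose amber glass vase on the bench to the annealer's +y side, 100 mm in diameter, 175 mm high, this point 90 mm above its foot; not to be disturbed.
- paddle_mid (a point): Middle of the loose charred wooden paddle lying flat on the bench to the annealer's -y side, 320 mm long (blade 75 mm wide), 24 mm high; not to be disturbed.
- block_mid (a point): Middle of the cup of the loose wooden shaping block on the bench to the annealer's +y side, cup 86 mm in diameter, 55 mm high, with a handle 160 mm long to its -x side; not to be disturbed.

How it is judged:
By the outcome, as a careful person would: the job done as asked, in the order asked, and still so for the second after the job is handed in, with the robot touching nothing.
It also fails if it takes over 64 s, if anything falls off the work surface, if the arm or the gripper's body presses on something with over 40 N, if the wrist force passes 120 N, or if a joint passes its speed limit or range.

## Working session

There is one attempt and no reset: what is moved stays moved. The work goes in short steps, Python scripts to look and compute and a shell command to move; the robot and the scene stay as the last step left them, time stands still between calls to the robot, and variables do not carry over. Pictures are saved under pics/ and viewed, at most 10 in all, crops included, and the job is handed in when it is done.

```bash
mkdir -p pics; python3 - <<'E'
from station import arm
import cv2,numpy as np
for n in("scene","top"):
    cv2.imwrite(f"pics/{n}0.png",arm.grab_frame(n)[:,:,::-1]); c=arm.get_calibration(n)
    print(n,c["fx"],c["cx"],c["cy"],np.round(c["cam_to_world"],3).tolist())
s=arm.get_state();print(s["t"],s["eef_pos"],s["ee_rot"],s["width"])
E
```

```text
scene 540.7998093328273 320.29596631775394 238.13027656096205 [[0.845, 0.361, -0.395, 0.973], [0.535, -0.549, 0.642, -0.758], [0.015, -0.754, -0.657, 0.959], [0.0, 0.0, 0.0, 1.0]]
top 611.5919364326961 313.6104003587541 242.7635149832322 [[0.02, -0.997, 0.075, 0.407], [-1.0, -0.019, 0.02, -0.006], [-0.019, -0.075, -0.997, 1.59], [0.0, 0.0, 0.0, 1.0]]
0.1 [0.15896316 0.65556624 0.22574884] [ 3.14013222e+00 -1.60670158e-04 -2.37922706e-01] 0.0878458750278262
```

View pics/scene0.png

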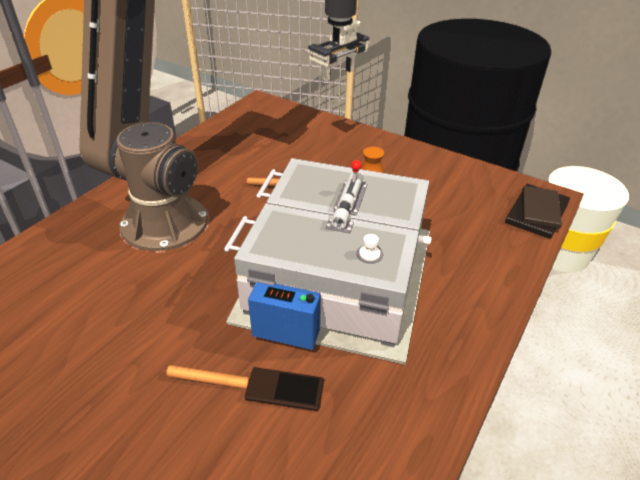

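View pics/top0.png

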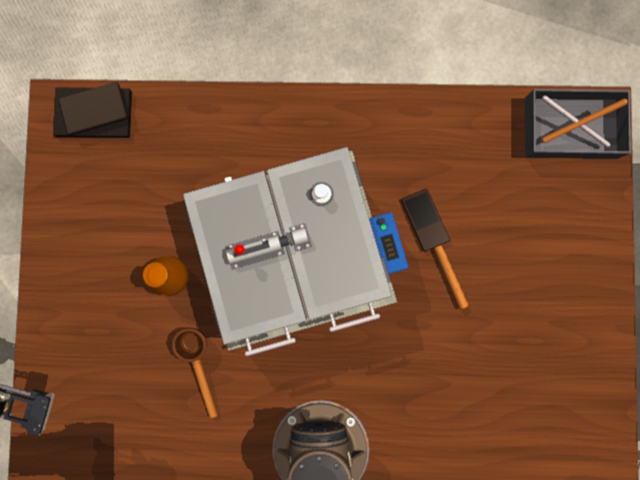

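The scene view has the red ball at about (356,165) and the vent plug at about (370,248). In the top view the ball is at about (239,249), the plug at (321,193), the keeper at about (299,237), the vase at (165,275) and the block at (188,345). Next I'll enlarge the bolt.

```bash
python3 - <<'E'
import cv2
a=cv2.imread("pics/top0.png")[200:300,200:333]; cv2.imwrite("pics/topc.png",cv2.resize(a,None,fx=6,fy=6,interpolation=cv2.INTER_CUBIC))
E
```

```text
(no output)
```

View pics/topc.png

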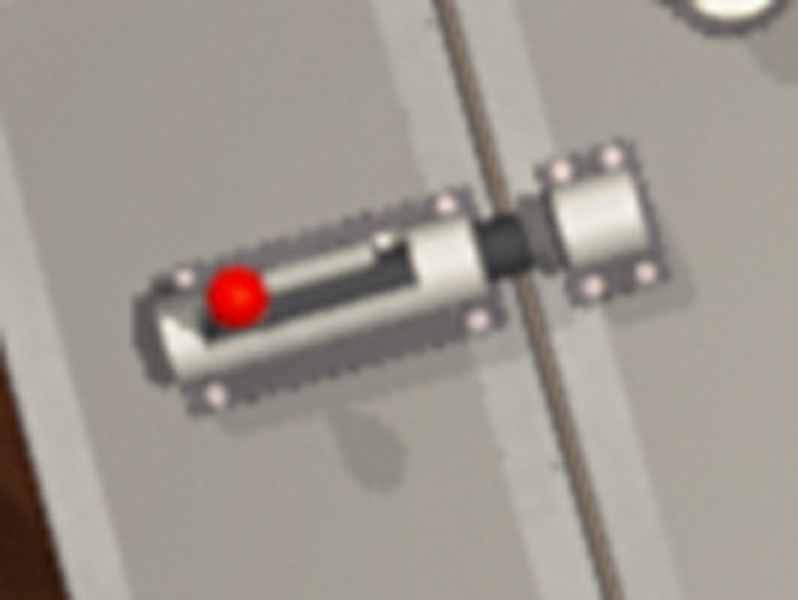

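```bash
cat > h.py <<'E'
from station import arm
import numpy as np
def ray(n,u,v):
    c=arm.get_calibration(n);M=np.array(c["cam_to_world"])
    d=M[:3,:3]@[(u-c["cx"])/c["fx"],(v-c["cy"])/c["fy"],1];return M[:3,3],d
def atz(n,u,v,z):
    o,d=ray(n,u,v);return o+d*(z-o[2])/d[2]
E
python3 - <<'E'
from h import *
import cv2
def cen(n,win):
    a=cv2.cvtColor(cv2.imread(f"pics/{n}0.png"),cv2.COLOR_BGR2HSV).astype(int);x0,x1,y0,y1=win
    b=a[y0:y1,x0:x1];m=((b[...,0]<5)|(b[...,0]>175))&(b[...,1]>200)&(b[...,2]>120)
    y,x=np.nonzero(m);return x.mean()+x0,y.mean()+y0,len(x)
bt=cen("top",(225,255,235,262));bs=cen("scene",(345,368,150,175));print(bt,bs)
print("ball top",atz("top",*bt[:2],.266),"scene",atz("scene",*bs[:2],.266))
o1,d1=ray("top",*bt[:2]);o2,d2=ray("scene",*bs[:2])
t=np.linalg.lstsq(np.c_[d1,-d2],o2-o1,rcond=None)[0];print("tri",o1+d1*t[0],o2+d2*t[1])
P=lambda x,y,z:atz("top",200+x/6,200+y/6,z)
B1=P(170,346,.211);B0=P(477,257,.211);K0=P(562,229,.211);K1=P(641,214,.211)
N=P(400,265,.228)
print(B1,B0,K0,K1,N);u=(K1-B1)[:2];u/=np.linalg.norm(u);print("slant",np.degrees(np.arctan2(u[0],-u[1])),np.linalg.norm(B1-B0))
for s in [(265,173),(274,171)]: pass
l=[atz("top",265.5,173,.19),atz("top",307,319,.19)];print("seam",l, np.degrees(np.arctan2((l[0]-l[1])[1],(l[0]-l[1])[0])))
print("plug",atz("top",321,193,.236),"vase",atz("top",157,274,.175))
E
```

```text
(np.float64(238.8985507246377), np.float64(249.08695652173913), 69) (np.float64(355.90277777777777), np.float64(164.76388888888889), 72)
ball top [0.48946849 0.18351914 0.266     ] scene [0.48725582 0.18349715 0.266     ]
tri [0.48940278 0.18336751 0.26705995] [0.48783232 0.18238091 0.26682145]
[0.47296476 0.21478097 0.211     ] [0.50883246 0.09966987 0.211     ] [0.5200374  0.06781861 0.211     ] [0.52627894 0.03811924 0.211     ] [0.50404503 0.12702931 0.228     ]
slant 16.79311951936936 0.12056970924825026
seam [array([0.67214225, 0.13778746, 0.19      ]), array([0.33783432, 0.03435832, 0.19      ])] 17.191170964923018
plug [0.62035842 0.00770568 0.236     ] vase [0.43347045 0.38552274 0.175     ]
```

Measured, all consistent with the given sizes:
- The annealer is yawed about 17°.
- The notch is at (.500, .128).
- The ball is at (.489, .183, .266), so about 56 mm of travel remains.

The plan is to shut the fingers, align the tool to yaw 17°, and approach on the knob's +y side.

```bash
python3 -m crank '[{"dx":0,"dy":0,"dz":0.035,"twist":6,"grip":-1},{"dx":0.01,"dy":-0.015,"dz":0.07,"twist":12,"grip":-1},{"dx":0.03,"dy":-0.04,"dz":0.09,"twist":18,"grip":-1},{"dx":0.05,"dy":-0.07,"dz":0.1,"twist":24,"grip":-1},{"dx":0.075,"dy":-0.1,"dz":0.1,"twist":30.6,"grip":-1}]' 20
python3 -m crank '[{"dx":0.024,"dy":-0.032,"grip":-1},{"dx":0.048,"dy":-0.064,"grip":-1},{"dx":0.072,"dy":-0.095,"grip":-1},{"dx":0.096,"dy":-0.127,"grip":-1},{"dx":0.12,"dy":-0.16,"grip":-1}]'
python3 -m crank '[{"dx":0.024,"dy":-0.032,"grip":-1},{"dx":0.048,"dy":-0.064,"grip":-1},{"dx":0.072,"dy":-0.095,"grip":-1},{"dx":0.096,"dy":-0.127,"grip":-1},{"dx":0.116,"dy":-0.156,"grip":-1}]'
```

```text
t: 0.52
eef_pos: [0.2343, 0.556, 0.3292]
ee_rot: [-3.138, -0.002, 0.303]
force: [1.1, 1.1, 0.2]
width: 0.0598
gripper_force: 0.0invalid input at $[0]: expected keys dx, dy, dz, twist, grip
invalid input at $[0]: expected keys dx, dy, dz, twist, grip
```

All five keys are required in each row, so I'm sending those two moves again.

```bash
python3 -m crank '[{"dx":0.024,"dy":-0.032,"dz":0,"twist":0,"grip":-1},{"dx":0.048,"dy":-0.064,"dz":0,"twist":0,"grip":-1},{"dx":0.072,"dy":-0.095,"dz":0,"twist":0,"grip":-1},{"dx":0.096,"dy":-0.127,"dz":0,"twist":0,"grip":-1},{"dx":0.12,"dy":-0.16,"dz":0,"twist":0,"grip":-1}]'
python3 -m crank '[{"dx":0.024,"dy":-0.032,"dz":0,"twist":0,"grip":-1},{"dx":0.048,"dy":-0.064,"dz":0,"twist":0,"grip":-1},{"dx":0.072,"dy":-0.095,"dz":0,"twist":0,"grip":-1},{"dx":0.096,"dy":-0.127,"dz":0,"twist":0,"grip":-1},{"dx":0.116,"dy":-0.156,"dz":0,"twist":0,"grip":-1}]'
python3 -m crank '[{"dx":0,"dy":0,"dz":-0.01,"twist":0,"grip":-1},{"dx":0,"dy":0,"dz":-0.02,"twist":0,"grip":-1},{"dx":0,"dy":0,"dz":-0.03,"twist":0,"grip":-1},{"dx":0,"dy":0,"dz":-0.03,"twist":0,"grip":-1},{"dx":0,"dy":0,"dz":-0.03,"twist":0,"grip":-1}]'
python3 - <<'E'
from h import *
import cv2
cv2.imwrite("pics/s1.png",cv2.resize(arm.grab_frame("scene")[60:260,220:460,::-1],None,fx=3,fy=3,interpolation=cv2.INTER_CUBIC))
E
```

```text
t: 0.93
eef_pos: [0.3546, 0.3942, 0.3264]
ee_rot: [3.142, 0.0, 0.297]
force: [0.8, 0.2, -0.3]
width: 0.0264
gripper_force: 0.0
t: 1.35
eef_pos: [0.4708, 0.2379, 0.3264]
ee_rot: [3.142, 0.0, 0.296]
force: [1.2, 0.2, 0.7]
width: 0.0005
gripper_force: 0.0
t: 1.77
eef_pos: [0.4692, 0.2405, 0.2957]
ee_rot: [3.141, 0.002, 0.298]
force: [0.1, -0.0, 0.3]
width: 0.0007
gripper_force: 0.0
```

View pics/s1.png

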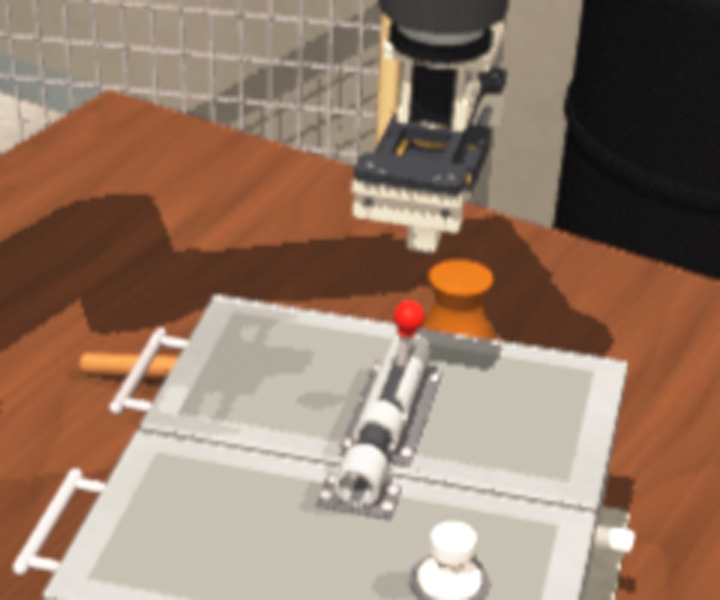

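The fingers are shut at crop (424,245), just behind the ball at (408,316). I'll descend and push along (.292, −.956).

```bash
python3 -m crank '[{"dx":0,"dy":0,"dz":-0.02,"twist":0,"grip":-1},{"dx":0,"dy":0,"dz":-0.04,"twist":0,"grip":-1},{"dx":0,"dy":0,"dz":-0.042,"twist":0,"grip":-1},{"dx":0.002,"dy":-0.007,"dz":-0.042,"twist":0,"grip":-1},{"dx":0.004,"dy":-0.014,"dz":-0.042,"twist":0,"grip":-1}]'
python3 -m crank '[{"dx":0.003,"dy":-0.0095,"dz":0,"twist":0,"grip":-1},{"dx":0.006,"dy":-0.019,"dz":0,"twist":0,"grip":-1},{"dx":0.0087,"dy":-0.0287,"dz":0,"twist":0,"grip":-1},{"dx":0.0117,"dy":-0.0382,"dz":0,"twist":0,"grip":-1},{"dx":0.0117,"dy":-0.0382,"dz":0,"twist":0,"grip":-1}]'
python3 - <<'E'
from h import *
import cv2
i=arm.grab_frame("top");cv2.imwrite("pics/t2.png",cv2.resize(i[200:300,200:333,::-1],None,fx=6,fy=6,interpolation=cv2.INTER_CUBIC));print(arm.get_state()["force"])
E
```

```text
t: 2.23
eef_pos: [0.4744, 0.2263, 0.2557]
ee_rot: [3.141, -0.001, 0.298]
force: [0.4, -0.2, -0.2]
width: 0.0003
gripper_force: 0.0
t: 2.65
eef_pos: [0.4863, 0.1859, 0.2551]
ee_rot: [3.141, -0.001, 0.295]
force: [0.3, -0.3, -0.7]
width: 0.0004
gripper_force: 0.0
[ 0.02830976  0.20135338 -0.28924466]
```

View pics/t2.png

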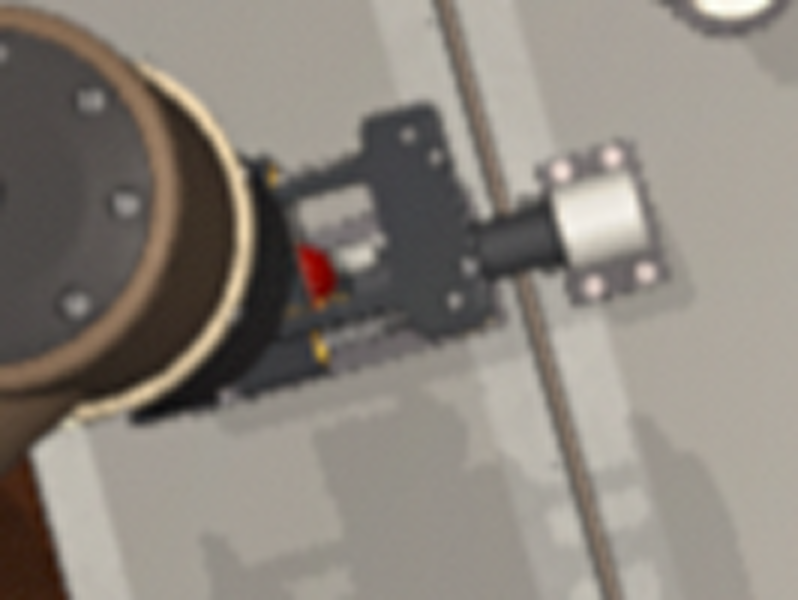

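The ball shows through the gripper frame at (320,273). It has moved about 27 mm and the rod has reached the keeper at (555,237). About 29 mm remain, so I'll slow down for the end.

```bash
python3 -m crank '[{"dx":0.0018,"dy":-0.0058,"dz":0,"twist":0,"grip":-1},{"dx":0.0035,"dy":-0.0115,"dz":0,"twist":0,"grip":-1},{"dx":0.0053,"dy":-0.0172,"dz":0,"twist":0,"grip":-1},{"dx":0.0064,"dy":-0.021,"dz":0,"twist":0,"grip":-1},{"dx":0.007,"dy":-0.023,"dz":0,"twist":0,"grip":-1}]'
python3 -m crank '[{"dx":0.0003,"dy":-0.001,"dz":0,"twist":0,"grip":-1},{"dx":0.0006,"dy":-0.0019,"dz":0,"twist":0,"grip":-1},{"dx":0.0009,"dy":-0.0029,"dz":0,"twist":0,"grip":-1},{"dx":0.0009,"dy":-0.0029,"dz":0,"twist":0,"grip":-1},{"dx":0.0009,"dy":-0.0029,"dz":0,"twist":0,"grip":-1}]'
```

```text
t: 3.12
eef_pos: [0.4928, 0.1643, 0.2545]
ee_rot: [-3.142, 0.0, 0.296]
force: [-1.0, 2.8, 0.4]
width: 0.0004
gripper_force: 1.4
t: 3.53
eef_pos: [0.4936, 0.1618, 0.2545]
ee_rot: [3.141, 0.0, 0.296]
force: [-0.7, 1.0, 1.6]
width: 0.0005
gripper_force: 0.7
```

```bash
python3 -m crank '[{"dx":0.0003,"dy":-0.001,"dz":0,"twist":0,"grip":-1},{"dx":0.0006,"dy":-0.0019,"dz":0,"twist":0,"grip":-1},{"dx":0.0009,"dy":-0.0029,"dz":0,"twist":0,"grip":-1},{"dx":0.0009,"dy":-0.0029,"dz":0,"twist":0,"grip":-1},{"dx":0.0009,"dy":-0.0029,"dz":0,"twist":0,"grip":-1}]'
python3 -m crank '[{"dx":0.0003,"dy":-0.001,"dz":0,"twist":0,"grip":-1},{"dx":0.0006,"dy":-0.0019,"dz":0,"twist":0,"grip":-1},{"dx":0.0006,"dy":-0.0019,"dz":0,"twist":0,"grip":-1},{"dx":0.0006,"dy":-0.0019,"dz":0,"twist":0,"grip":-1},{"dx":0.0006,"dy":-0.0019,"dz":0,"twist":0,"grip":-1}]'
```

```text
t: 3.95
eef_pos: [0.4945, 0.1589, 0.2545]
ee_rot: [3.141, 0.0, 0.296]
force: [-0.7, 1.8, 0.5]
width: 0.0003
gripper_force: 0.9
t: 4.37
eef_pos: [0.4951, 0.1569, 0.2545]
ee_rot: [3.141, 0.0, 0.296]
force: [-0.6, 1.3, 0.4]
width: 0.0002
gripper_force: 0.8
```

```bash
for i in 1; do python3 -m crank '[{"dx":0.0003,"dy":-0.001,"dz":0,"twist":0,"grip":-1},{"dx":0.0006,"dy":-0.0019,"dz":0,"twist":0,"grip":-1},{"dx":0.0006,"dy":-0.0019,"dz":0,"twist":0,"grip":-1},{"dx":0.0006,"dy":-0.0019,"dz":0,"twist":0,"grip":-1},{"dx":0.0006,"dy":-0.0019,"dz":0,"twist":0,"grip":-1}]'; done
```

```text
t: 4.78
eef_pos: [0.4957, 0.1551, 0.2545]
ee_rot: [3.141, 0.0, 0.296]
force: [-1.3, 1.8, 0.2]
width: 0.0001
gripper_force: 0.9
```

```bash
python3 - <<'E'
from h import *
import cv2
i=arm.grab_frame("scene");cv2.imwrite("pics/s3.png",cv2.resize(i[120:240,280:440,::-1],None,fx=5,fy=5,interpolation=cv2.INTER_CUBIC));print(arm.get_state()["force"])
E
```

```text
[-0.96051299  0.78077467  0.00764513]
```

View pics/s3.png

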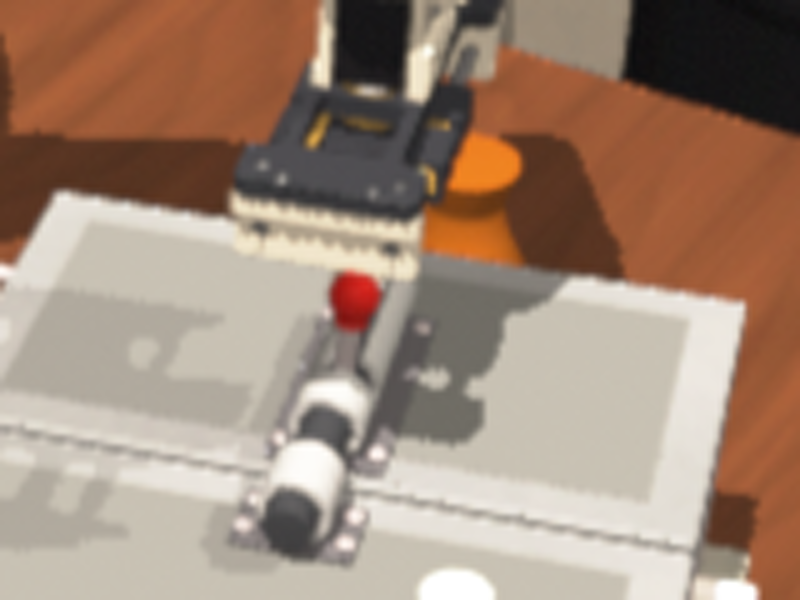

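The ball is at crop (355,300), pixel (351,180). The rod now sticks out beyond the keeper at (293,525), and the stem is still in the slot. I'll work out how much travel remains.

```bash
python3 - <<'E'
from h import *
b=atz("scene",280+355/5,120+300/5,.266); print(b,(b[:2]-[.5003,.1284])@[-.292,.956],(b[:2]-[.5003,.1284])@[.956,.292])
E
python3 -m crank '[{"dx":0.0003,"dy":-0.001,"dz":0,"twist":0,"grip":-1},{"dx":0.0006,"dy":-0.0019,"dz":0,"twist":0,"grip":-1},{"dx":0.0009,"dy":-0.0029,"dz":0,"twist":0,"grip":-1},{"dx":0.0009,"dy":-0.0029,"dz":0,"twist":0,"grip":-1},{"dx":0.0009,"dy":-0.0029,"dz":0,"twist":0,"grip":-1}]'
```

```text
[0.50837528 0.12400605 0.266     ] -0.006558594212331591 0.006436933446959588
t: 5.25
eef_pos: [0.4965, 0.1538, 0.2546]
ee_rot: [-3.139, -0.001, 0.297]
force: [-3.8, 8.3, 0.7]
width: 0.0004
gripper_force: 4.6
```

```bash
python3 -m crank '[{"dx":0.0003,"dy":-0.001,"dz":0,"twist":0,"grip":-1},{"dx":0.0006,"dy":-0.0019,"dz":0,"twist":0,"grip":-1},{"dx":0.0006,"dy":-0.0019,"dz":0,"twist":0,"grip":-1},{"dx":0.0006,"dy":-0.0019,"dz":0,"twist":0,"grip":-1},{"dx":0.0006,"dy":-0.0019,"dz":0,"twist":0,"grip":-1}]'
```

```text
t: 5.67
eef_pos: [0.497, 0.1534, 0.2547]
ee_rot: [-3.137, -0.002, 0.297]
force: [-5.9, 13.8, 2.8]
width: 0.0005
gripper_force: 7.9
```

The force rose to 14 N with almost no motion, so the bolt is on its stop. Next I'll back off, lift, and go over to the −x side of the ball.

```bash
python3 -m crank '[{"dx":-0.003,"dy":0.01,"dz":0,"twist":0,"grip":-1},{"dx":-0.006,"dy":0.02,"dz":0.0,"twist":0,"grip":-1},{"dx":-0.006,"dy":0.02,"dz":0.03,"twist":0,"grip":-1},{"dx":-0.006,"dy":0.02,"dz":0.055,"twist":0,"grip":-1},{"dx":-0.03,"dy":0.01,"dz":0.055,"twist":0,"grip":-1}]'
python3 -m crank '[{"dx":0.003,"dy":-0.02,"dz":0,"twist":0,"grip":-1},{"dx":0.006,"dy":-0.045,"dz":0,"twist":0,"grip":-1},{"dx":0.006,"dy":-0.045,"dz":-0.02,"twist":0,"grip":-1},{"dx":0.006,"dy":-0.045,"dz":-0.048,"twist":0,"grip":-1},{"dx":0.006,"dy":-0.045,"dz":-0.048,"twist":0,"grip":-1}]'
python3 - <<'E'
from h import *
import cv2
s=arm.get_state();i=arm.grab_frame("scene");cv2.imwrite("pics/s4.png",cv2.resize(i[120:240,280:440,::-1],None,fx=5,fy=5,interpolation=cv2.INTER_CUBIC))
p=s["eef_pos"];d=p[:2]-[.5003,.1284];print(p,s["force"],"xoff",d@[.956,.292],"yoff",d@[-.292,.956])
E
```

```text
t: 6.08
eef_pos: [0.4712, 0.1623, 0.3135]
ee_rot: [3.14, -0.006, 0.297]
force: [0.3, 0.8, 0.9]
width: 0.0007
gripper_force: 0.0
t: 6.5
eef_pos: [0.4707, 0.114, 0.2572]
ee_rot: [3.14, 0.007, 0.295]
force: [-1.9, -0.5, -1.4]
width: 0.0002
gripper_force: 0.0
[0.47065745 0.1139647  0.2571658 ] [-1.86364936 -0.52843072 -1.38146048] xoff -0.03255338698937044 yoff -0.005144519622920634
```

View pics/s4.png

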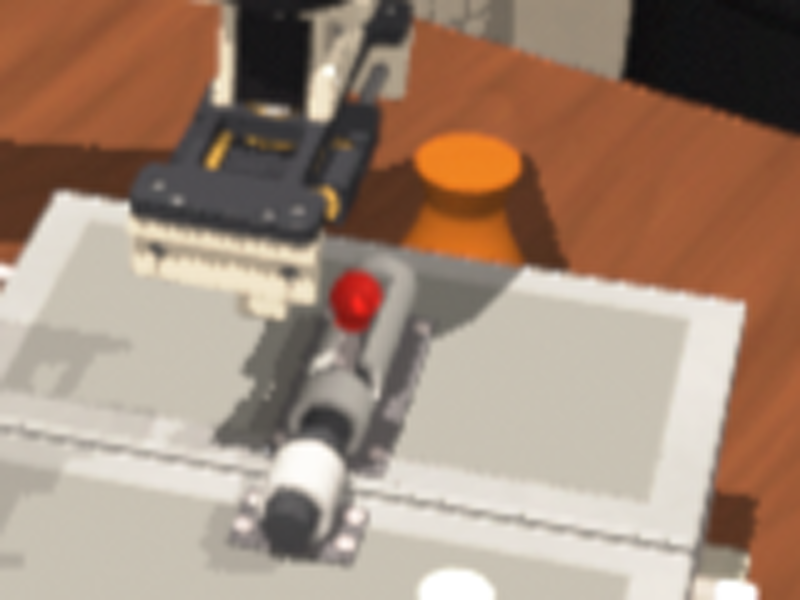

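The ball hasn't moved, at (355,300), and the fingers are to its −x side at (268,300). I'll push along +x, following the arc.

```bash
python3 -m crank '[{"dx":0.008,"dy":0.0025,"dz":0,"twist":0,"grip":-1},{"dx":0.016,"dy":0.005,"dz":0,"twist":0,"grip":-1},{"dx":0.024,"dy":0.0073,"dz":-0.001,"twist":0,"grip":-1},{"dx":0.031,"dy":0.0095,"dz":-0.003,"twist":0,"grip":-1},{"dx":0.037,"dy":0.0113,"dz":-0.005,"twist":0,"grip":-1}]'
python3 -m crank '[{"dx":0.004,"dy":0.0012,"dz":-0.002,"twist":0,"grip":-1},{"dx":0.008,"dy":0.0025,"dz":-0.004,"twist":0,"grip":-1},{"dx":0.012,"dy":0.0037,"dz":-0.007,"twist":0,"grip":-1},{"dx":0.016,"dy":0.005,"dz":-0.01,"twist":0,"grip":-1},{"dx":0.02,"dy":0.0061,"dz":-0.012,"twist":0,"grip":-1}]'
python3 - <<'E'
from h import *
import cv2
s=arm.get_state();i=arm.grab_frame("scene");cv2.imwrite("pics/s5.png",cv2.resize(i[120:240,280:440,::-1],None,fx=5,fy=5,interpolation=cv2.INTER_CUBIC))
p=s["eef_pos"];d=p[:2]-[.5003,.1284];print(p,s["force"],"xoff",d@[.956,.292],"yoff",d@[-.292,.956])
E
```

```text
t: 6.97
eef_pos: [0.5116, 0.1273, 0.2569]
ee_rot: [-3.142, -0.001, 0.296]
force: [-1.2, -0.2, 0.4]
width: 0.0008
gripper_force: 0.8
t: 7.38
eef_pos: [0.5298, 0.1326, 0.2437]
ee_rot: [3.141, 0.002, 0.296]
force: [-3.0, -1.1, -0.3]
width: 0.0005
gripper_force: 1.2
[0.52981466 0.132559   0.24365525] [-3.03518881 -1.12263818 -0.28125936] xoff 0.029430441922800362 yoff -0.004642280279456278
```

View pics/s5.png

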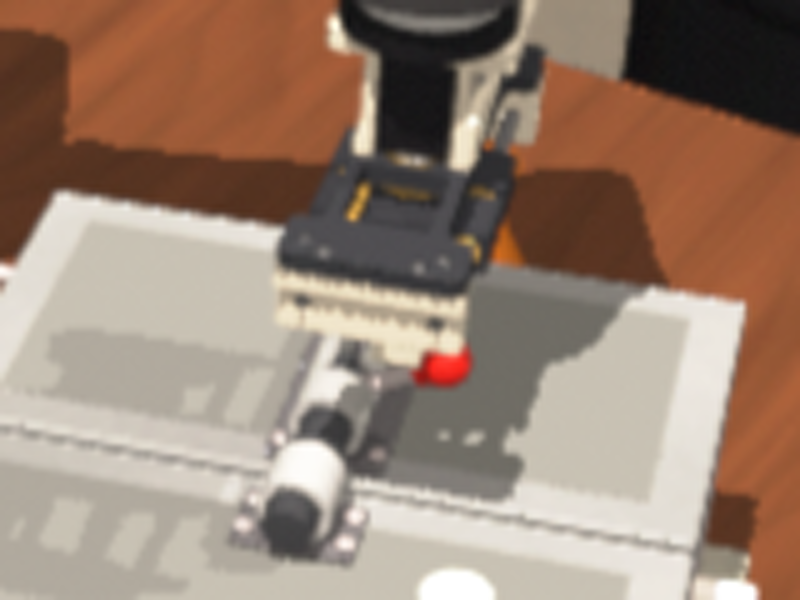

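The stem is through the notch and the ball is over at (445,368), turned about 65°. I'll lift, centre above the ball, and press straight down.

```bash
python3 -m crank '[{"dx":-0.002,"dy":-0.0006,"dz":0.012,"twist":0,"grip":-1},{"dx":-0.002,"dy":-0.0006,"dz":0.028,"twist":0,"grip":-1},{"dx":0.012,"dy":0.0037,"dz":0.028,"twist":0,"grip":-1},{"dx":0.023,"dy":0.007,"dz":0.028,"twist":0,"grip":-1},{"dx":0.023,"dy":0.007,"dz":0.028,"twist":0,"grip":-1}]'
python3 -m crank '[{"dx":0,"dy":0,"dz":-0.008,"twist":0,"grip":-1},{"dx":0,"dy":0,"dz":-0.016,"twist":0,"grip":-1},{"dx":0,"dy":0,"dz":-0.024,"twist":0,"grip":-1},{"dx":0,"dy":0,"dz":-0.03,"twist":0,"grip":-1},{"dx":0,"dy":0,"dz":-0.034,"twist":0,"grip":-1}]'
python3 -m crank '[{"dx":0,"dy":0,"dz":-0.001,"twist":0,"grip":-1},{"dx":0,"dy":0,"dz":-0.002,"twist":0,"grip":-1},{"dx":0,"dy":0,"dz":-0.003,"twist":0,"grip":-1},{"dx":0,"dy":0,"dz":-0.003,"twist":0,"grip":-1},{"dx":0,"dy":0,"dz":-0.003,"twist":0,"grip":-1}]'
```

```text
t: 7.85
eef_pos: [0.5549, 0.1404, 0.272]
ee_rot: [3.141, -0.0, 0.296]
force: [-0.2, 0.5, 0.1]
width: 0.0003
gripper_force: 0.0
t: 8.27
eef_pos: [0.5532, 0.1397, 0.2377]
ee_rot: [3.141, 0.0, 0.296]
force: [1.4, 0.1, 2.3]
width: 0.0008
gripper_force: 1.0
t: 8.68
eef_pos: [0.5531, 0.1397, 0.2357]
ee_rot: [-3.141, -0.0, 0.296]
force: [1.0, 0.1, 1.1]
width: 0.0002
gripper_force: 0.4
```

```bash
python3 -m crank '[{"dx":0,"dy":0,"dz":-0.001,"twist":0,"grip":-1},{"dx":0,"dy":0,"dz":-0.002,"twist":0,"grip":-1},{"dx":0,"dy":0,"dz":-0.003,"twist":0,"grip":-1},{"dx":0,"dy":0,"dz":-0.004,"twist":0,"grip":-1},{"dx":0,"dy":0,"dz":-0.004,"twist":0,"grip":-1}]'
python3 -m crank '[{"dx":0,"dy":0,"dz":-0.001,"twist":0,"grip":-1},{"dx":0,"dy":0,"dz":-0.002,"twist":0,"grip":-1},{"dx":0,"dy":0,"dz":-0.002,"twist":0,"grip":-1},{"dx":0,"dy":0,"dz":-0.002,"twist":0,"grip":-1},{"dx":0,"dy":0,"dz":-0.002,"twist":0,"grip":-1}]'
```

```text
t: 9.1
eef_pos: [0.5536, 0.14, 0.2317]
ee_rot: [-3.142, -0.001, 0.296]
force: [2.5, 1.3, 3.1]
width: 0.0004
gripper_force: 1.4
t: 9.52
eef_pos: [0.5538, 0.14, 0.2301]
ee_rot: [-3.142, -0.002, 0.297]
force: [4.1, 1.7, 5.4]
width: 0.0006
gripper_force: 2.5
```

```bash
python3 -m crank '[{"dx":0,"dy":0,"dz":-0.001,"twist":0,"grip":-1},{"dx":0,"dy":0,"dz":-0.002,"twist":0,"grip":-1},{"dx":0,"dy":0,"dz":-0.002,"twist":0,"grip":-1},{"dx":0,"dy":0,"dz":-0.002,"twist":0,"grip":-1},{"dx":0,"dy":0,"dz":-0.002,"twist":0,"grip":-1}]'
python3 -m crank '[{"dx":0,"dy":0,"dz":-0.001,"twist":0,"grip":-1},{"dx":0,"dy":0,"dz":-0.001,"twist":0,"grip":-1},{"dx":0,"dy":0,"dz":-0.001,"twist":0,"grip":-1},{"dx":0,"dy":0,"dz":-0.001,"twist":0,"grip":-1},{"dx":0,"dy":0,"dz":-0.001,"twist":0,"grip":-1}]'
```

```text
t: 9.93
eef_pos: [0.5543, 0.1401, 0.2285]
ee_rot: [-3.142, -0.003, 0.297]
force: [5.0, 2.1, 6.1]
width: 0.0004
gripper_force: 3.2
t: 10.35
eef_pos: [0.5545, 0.1402, 0.2278]
ee_rot: [3.142, -0.003, 0.297]
force: [3.6, 1.1, 7.7]
width: 0.0005
gripper_force: 3.8
```

```bash
python3 -m crank '[{"dx":0,"dy":0,"dz":-0.001,"twist":0,"grip":-1},{"dx":0,"dy":0,"dz":-0.002,"twist":0,"grip":-1},{"dx":0,"dy":0,"dz":-0.003,"twist":0,"grip":-1},{"dx":0,"dy":0,"dz":-0.003,"twist":0,"grip":-1},{"dx":0,"dy":0,"dz":-0.003,"twist":0,"grip":-1}]'
```

```text
t: 10.77
eef_pos: [0.5552, 0.1404, 0.2258]
ee_rot: [3.142, -0.005, 0.297]
force: [4.7, 0.8, 11.4]
width: 0.0006
gripper_force: 5.8
```

The tip is at .2258, a little below the expected .230, and the force is climbing. I'll lift clear and look.

```bash
python3 -m crank '[{"dx":0,"dy":0,"dz":0.02,"twist":0,"grip":-1},{"dx":0,"dy":0,"dz":0.05,"twist":0,"grip":-1},{"dx":-0.01,"dy":0.02,"dz":0.08,"twist":0,"grip":-1},{"dx":-0.025,"dy":0.05,"dz":0.1,"twist":0,"grip":-1},{"dx":-0.045,"dy":0.085,"dz":0.1,"twist":0,"grip":-1}]'
python3 - <<'E'
from h import *
import cv2
i=arm.grab_frame("scene");cv2.imwrite("pics/s6.png",cv2.resize(i[130:280,280:440,::-1],None,fx=4,fy=4,interpolation=cv2.INTER_CUBIC))
b=i[130:280,280:440].astype(int);m=(b[...,0]>130)&(b[...,1]<60)&(b[...,2]<60);y,x=np.nonzero(m);u,v=x.mean()+280,y.mean()+130
print(u,v,len(x))
for th in(1.2,1.3,1.43):
    z=.211+.055*np.cos(th);p=atz("scene",u,v,z);d=p[:2]-[.5003,.1284];print(th,p,d@[.956,.292],.055*np.sin(th),d@[-.292,.956])
E
```

```text
t: 11.18
eef_pos: [0.5088, 0.2247, 0.3272]
ee_rot: [-3.141, -0.003, 0.294]
force: [0.4, 1.0, -0.7]
width: 0.0009
gripper_force: 0.0
370.24 200.54000000000002 50
1.2 [0.56043811 0.12330138 0.23092968] 0.05600323424006376 0.05126214972819745 -0.022434610814171897
1.3 [0.55747763 0.12961784 0.22571244] 0.05501742314118461 0.05299570019794561 -0.01553160820822763
1.43 [0.55350883 0.13808566 0.21871824] 0.053695851570539715 0.05445575081854478 -0.0062774904502952795
```

View pics/s6.png

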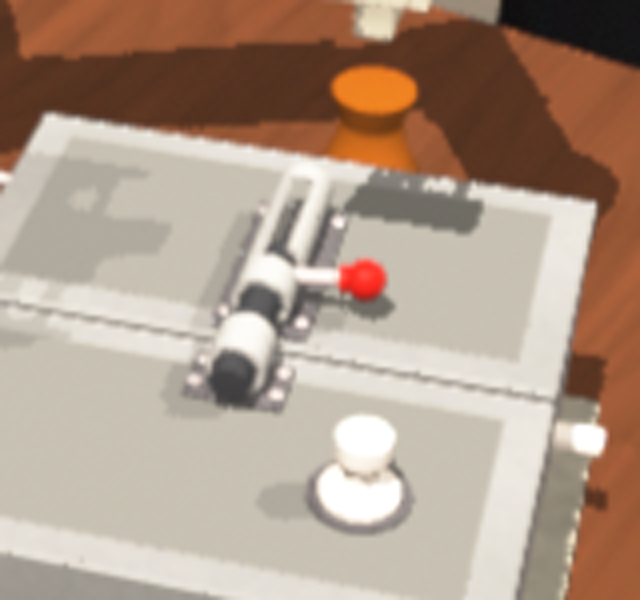

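The ball lies at (365,280), down over the side with the stem in the notch, and the plug is undisturbed. The position matches 1.43 rad, and its y offset equals the one at the stop. The last press hadn't fully stalled, so I'll press once more to confirm it's on the stop.

```bash
python3 -m crank '[{"dx":0.02,"dy":-0.035,"dz":0,"twist":0,"grip":-1},{"dx":0.036,"dy":-0.068,"dz":0,"twist":0,"grip":-1},{"dx":0.045,"dy":-0.086,"dz":-0.03,"twist":0,"grip":-1},{"dx":0.045,"dy":-0.086,"dz":-0.07,"twist":0,"grip":-1},{"dx":0.045,"dy":-0.086,"dz":-0.085,"twist":0,"grip":-1}]'
python3 -m crank '[{"dx":0,"dy":0,"dz":-0.005,"twist":0,"grip":-1},{"dx":0,"dy":0,"dz":-0.01,"twist":0,"grip":-1},{"dx":0,"dy":0,"dz":-0.012,"twist":0,"grip":-1},{"dx":0,"dy":0,"dz":-0.012,"twist":0,"grip":-1},{"dx":0,"dy":0,"dz":-0.012,"twist":0,"grip":-1}]'
python3 -m crank '[{"dx":0,"dy":0,"dz":-0.001,"twist":0,"grip":-1},{"dx":0,"dy":0,"dz":-0.002,"twist":0,"grip":-1},{"dx":0,"dy":0,"dz":-0.003,"twist":0,"grip":-1},{"dx":0,"dy":0,"dz":-0.003,"twist":0,"grip":-1},{"dx":0,"dy":0,"dz":-0.003,"twist":0,"grip":-1}]'
```

```text
t: 11.65
eef_pos: [0.5497, 0.1364, 0.2323]
ee_rot: [-3.141, 0.01, 0.293]
force: [-0.8, -0.1, -1.3]
width: 0.0003
gripper_force: 0.0
t: 12.07
eef_pos: [0.5531, 0.1387, 0.2277]
ee_rot: [3.141, -0.0, 0.297]
force: [-1.3, -2.6, 3.6]
width: 0.0002
gripper_force: 1.7
t: 12.48
eef_pos: [0.5537, 0.1389, 0.2257]
ee_rot: [3.141, -0.002, 0.297]
force: [-2.3, -2.3, 9.2]
width: 0.0005
gripper_force: 4.7
```

```bash
python3 -m crank '[{"dx":0,"dy":0,"dz":-0.001,"twist":0,"grip":-1},{"dx":0,"dy":0,"dz":-0.002,"twist":0,"grip":-1},{"dx":0,"dy":0,"dz":-0.003,"twist":0,"grip":-1},{"dx":0,"dy":0,"dz":-0.003,"twist":0,"grip":-1},{"dx":0,"dy":0,"dz":-0.003,"twist":0,"grip":-1}]'
python3 -m crank '[{"dx":0,"dy":0,"dz":0.02,"twist":0,"grip":-1},{"dx":0,"dy":0,"dz":0.05,"twist":0,"grip":-1},{"dx":-0.01,"dy":0.02,"dz":0.08,"twist":0,"grip":-1},{"dx":-0.025,"dy":0.05,"dz":0.11,"twist":0,"grip":-1},{"dx":-0.045,"dy":0.085,"dz":0.11,"twist":0,"grip":-1}]'
python3 - <<'E'
from h import *
import cv2
i=arm.grab_frame("scene");cv2.imwrite("pics/s7.png",i[:,:,::-1])
b=i[130:280,280:440].astype(int);m=(b[...,0]>130)&(b[...,1]<60)&(b[...,2]<60);y,x=np.nonzero(m);print(x.mean()+280,y.mean()+130,len(x))
E
```

```text
t: 12.9
eef_pos: [0.5542, 0.139, 0.2238]
ee_rot: [3.141, -0.004, 0.297]
force: [-5.0, -2.8, 15.0]
width: 0.0005
gripper_force: 7.6
t: 13.32
eef_pos: [0.511, 0.2238, 0.3369]
ee_rot: [-3.139, -0.009, 0.294]
force: [1.6, 0.7, 0.9]
width: 0.0003
gripper_force: 0.0
370.27777777777777 200.53703703703704 54
```

View pics/s7.png

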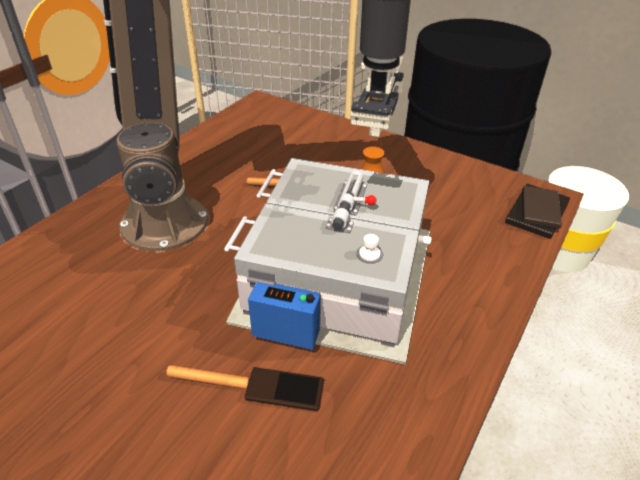

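The second press, to 15 N, didn't move the ball: it's still at (370.3, 200.5), so the knob is at the end of the notch. The vent plug, vase, paddle and block handle are where they were, and the arm is clear. Handing in.

```bash
python3 -m crank '[{"dx":0,"dy":0,"dz":0.02,"twist":0,"grip":-1},{"dx":0,"dy":0,"dz":0.03,"twist":0,"grip":-1},{"dx":0,"dy":0,"dz":0.03,"twist":0,"grip":-1},{"dx":0,"dy":0,"dz":0.03,"twist":0,"grip":-1},{"dx":0,"dy":0,"dz":0.03,"twist":0,"grip":-1}]'
python3 -c "from station import arm;print(arm.job_done())"
```

```text
t: 13.78
eef_pos: [0.5088, 0.2224, 0.3599]
ee_rot: [-3.141, 0.001, 0.296]
force: [0.8, 0.3, 0.4]
width: 0.0
gripper_force: 0.0
the job is handed in; nothing more can be done
None
```

The bolt is fully home in the keeper and the knob is down at the end of the notch; the arm is clear, the vent plug, vase, paddle and block look undisturbed, and I handed the job in at about 13.8 s (no verdict was returned).

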